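# Clamp a re-glued book in the ratchet book press

### The arm

A 6-joint arm with a two-finger parallel gripper is mounted at the origin on the work surface. World frame = base frame: x ahead of the robot, y to its left, z up, the work surface at z = 0. Lengths are in mm, angles in rad, forces in N, time in s.
With the tool pointing down it reaches from about 350 to 875 mm from the base axis. Payload 4.2 kg.
Tool frame: the origin (TCP) lies between the finger pads; the fingertips stand 17 mm ahead of it and the grasp point (between the pads) lies 2 mm behind it; z points along the fingers, y is the line along which they close (so a half turn about z gives the same grasp; the last joint's range is limited). The gripper opens to 85 mm and grips with 20 to 120 N. Pads are 22 mm wide; open, the fingers measure 114 mm over their backs; the gripper's body (76 mm by 85 mm) begins 54 mm behind the grasp point. The pads swing forward as they close: fully open they stand 13 mm farther back than shut.
Start: joints at [1.412, 0.385, 0.008, 0, -1.194, -0.259], TCP at [253.561, 571.232, 248.312] pointing down, gripper open.
Joint ranges: [-3.14, 3.14], [-1.21, 2.06], [-1.07, 1.41], [-3.16, 2.05], [-2.99, -0.16], [-3.1, 3.1]. Speed limits (rad/s): [2.79, 2.79, 3.14, 3.14, 3.14, 3.14].

### API

Orientations are given as a unit quaternion [x, y, z, w].
In Python, from bench import arm gives the robot as it stands.
- The arm moves only by the tool nudge_tcp, called after "Call:" as a command line: name --pt "numbers of a row" for each row, then --argument value for the rest. Schema: {"type":"object","properties":{"segments":{"type":"array","items":{"type":"object","properties":{"d":{"type":"array","items":{"type":"number"},"minItems":3,"maxItems":3},"rotvec":{"type":"array","items":{"type":"number"},"minItems":3,"maxItems":3}},"additionalProperties":false},"minItems":1,"maxItems":10},"jaw":{"type":"number"},"only":{"type":"string"},"quiet":{"type":"boolean"},"lines":{"type":"string"}},"required":["segments"],"additionalProperties":false}. segments is a list of rows, 1 to 10 of them, each an object with the fields d (a list: dx, dy, dz in mm), rotvec (a list: a rotation vector rx, ry, rz in rad); a field left out counts as zero; each row is the pose to reach, as a shift and turn from the pose commanded when the call began, along the tool's axes at that moment; what a row does not reach only later rows make up. A row lasts 1/10 s, in which the tool goes at most 50 mm and 0.15 rad, less where a joint would pass 70% of its speed; a pose out of reach is approached as far as the arm can. jaw is the finger opening in mm, set as the call begins (left out keeps the last). The fingers move at their own pace and stop on an object; the grip force is fixed at half the most. Time passes only in rows, so rows that do not move let the fingers close. The tool returns the time, the measured TCP pose, the force, the opening and the grip force at its end. only (a regular expression) keeps the lines of the reply that match it, lines (a string "A,B") keeps lines A to B, and quiet returns only ok. Input that does not fit is refused with a message, and nothing moves.
- arm.read_state(): the state, without advancing time (a new reading comes with each control period).
- arm.get_image(name): name is "scene" or "top" or "wrist"; returns the picture (420x560x3 uint8, blue, green, red); there is no depth.
- arm.get_calibration(name): a dict with "K" (3x3 intrinsics, pixels), "D" ([k1, k2, p1, p2, k3] as OpenCV has them; the pictures are not rectified), "rvec" (rotation vector, rad) and "tvec" (3), from world to camera coordinates, as OpenCV has them. Camera axes: x right, y down, z forward; pixel columns grow to the right and rows downward; lengths in mm; the calibration is good to about 2 mm. A picture is of the moment at which its call begins: read the wrist's pose just before it. get_calibration takes no time and is no camera call; for the wrist camera it gives the pose at the moment of the call.
- arm.job_done(): hands the job in; it is judged then, once.
The state is a dict: "clock": time; "joints": joint angles; "joint_vel": joint speeds; "joint_efforts": joint torques, N m; "position": TCP position; "ee_rot": TCP orientation; "contact_force": force on the tool from outside, world axes, zero at the start; "wrist_torque": the same for the moment, N m; "gripper_width": finger opening in mm; "grasp_force": force on a finger pad.
Only numpy, scipy, OpenCV 4.12 (cv2) and the standard library are available. Lean on these libraries where they do the work, as an engineer would, in place of code of your own. Each camera call takes 0.05 s, during which the arm holds its last target. There are 200 camera calls.

### The job

Push the re-glued book lying on the press's bed in under the pad until it is square against both wooden back stops. Then swing the ratchet wrench on top back and forth (it tightens clockwise from above and slips freely on the way back) to screw the pad down onto the book, and carry on for about two full strokes after it touches, so that the springs hold the book firmly without overtightening. Let go of everything, and leave the cartons and the thread spool where they are.

Things in the scene. Friction and masses are not known exactly. Their poses are not given: they have to be found in the camera images.
- press: Book press, fixed. Origin: on the table under the nut's axis. Its frame: +y is the loading side, the wrench handle points to -y, +x is across. Pale wooden bed 300 (x) by 320 (y, -115 to +205) by 20 mm, top at z 20 mm. Two steel columns (radius 10 mm) at x -125 and +125, y 0, carry a grey bridge (z 112 to 130, y -101 to +30 mm; nothing on it is above z 200 mm).
- back_stop (a point): Midway between the two wooden back stops, on the plane of their faces (looking to the press's +y), 15 mm above the bed: y = -55 mm in the press's frame. The stops are 50 mm wide, at x = -60 and +60 mm, tops at z = 50 mm.
- book: Blue hardback lying flat on the bed, loose, about 0.45 kg: 170 (x) by 140 (y) by 32 mm. Origin: centre of its underside. Starts 60 to 105 mm out towards the press's +y, up to 0.1 rad askew, spine outwards (+y). Fully home against both stops its origin is at y = +15 mm and its spine at y = +85 mm of the press, clear of the bridge, so shut fingers can push it there from above.
- book_spine (a point): Middle of the book's outer (spine) face, 16 mm above its underside.
- wrench_hub (a point): Nut's axis at the mid-height of the ratchet wrench (z = 146 mm). Two steel stop pins on the bridge, 110 mm from the axis, tops at z = 164 mm, limit the handle's swing to 0.6 rad either side. Above the nut stands the threaded rod (radius 10 mm, top at z = 200 mm or lower), which sinks 4 mm per rad of nut turn.
- wrench_grip (a point): A good place to hold or push the wrench: on the handle's centre line, 170 mm from the nut's axis, z = 146 mm. Handle: plain level metal bar 18 mm wide, 14 mm thick, reaching 225 mm from the axis; head 72 mm across.
- wrench (a joint): Wrench angle (rad). 0: handle along the press's -y; positive is clockwise from above (tightening; handle towards the press's -x). Range -0.6 to 0.6. Moved positive it turns the nut with it, after up to 0.29 rad of slack (22 teeth); moved negative it slips freely, the nut stays. Tightening takes about 4 N at the grip point, slipping under 1 N; it stays where it is left.
- nut (a joint): Nut angle in rad, growing as it is tightened (clockwise from above). Starts at 0.25 to 1.25. One rad lowers the pad 4 mm.
- pad_face (a point): Centre of the underside of the wooden pad, 160 (x) by 90 (y) mm, that the nut lowers. Starts 7 to 11 mm above the book's top; touches the book with its underside at z = 52 mm and stops there, while the rod goes on sinking. Two brass guide pins on the pad stand up through the bridge 50 mm either side of the nut and show its height.
- pad (a joint): How far the pad's springs are compressed (m): 0 while it hangs free, growing by 4 mm per rad of nut once it bears on the book (about 10 N at first, then 2 N per mm). One full stroke gives 3.6 to 4.8 mm. Held firmly: 3 mm or more. Overtightened: above 20 mm.
- carton_a: White carton 120 x 75 x 45 mm standing on the table, bystander. Origin: centre of its underside.
- carton_b: White carton 100 x 70 x 50 mm standing on the table, bystander. Origin: centre of its underside.
- spool: White thread spool, 52 mm across, 62 mm tall, upright, bystander. Origin: centre of its underside.

How it is judged:
By the outcome, as a careful person would: the job done as asked, in the order asked, and still so for the second after the job is handed in, with the robot touching nothing.
It also fails if it takes over 72 s, if anything falls off the work surface, if the arm or the gripper's body presses on something with over 40 N, if the wrist force passes 120 N, or if a joint passes its speed limit or range.

## Working session

There is one attempt and no reset: what is moved stays moved. The work goes in short steps, Python scripts to look and compute and a tool call to move; the robot and the scene stay as the last step left them, time stands still between calls to the robot, and variables do not carry over. Pictures are saved under pics/ and viewed, at most 10 in all, crops included, and the job is handed in when it is done.

```bash
ls; mkdir -p pics
```

Create h.py:
```python
import numpy as np,cv2
from bench import arm
def cal(n):
    c=arm.get_calibration(n);return [np.array(c[k],float) for k in("K","D","rvec","tvec")]
def ray(n,px,z,c=None):
    K,D,r,t=c or cal(n);R=cv2.Rodrigues(r)[0]
    p=cv2.undistortPoints(np.array(px,float).reshape(-1,1,2),K,D).reshape(-1,2)
    d=np.c_[p,np.ones(len(p))]@R;o=-R.T@t.ravel()
    return o+d*((z-o[2])/d[:,2])[:,None]
def proj(n,P,c=None):
    K,D,r,t=c or cal(n);return cv2.projectPoints(np.array(P,float).reshape(-1,1,3),r,t,K,D)[0].reshape(-1,2)
```

Run:
```python
from h import *
for n in("scene","top"): cv2.imwrite(f"pics/{n}0.png",arm.get_image(n))
for n in("scene","top","wrist"):
    K,D,r,t=cal(n);print(n,K[0,0],-cv2.Rodrigues(r)[0].T@t.ravel())
print(arm.read_state())
```

```text
bench.py
pics
scene 476.92045318062145 [1236.02013795  314.46762335  829.37711506]
top 522.6081272287369 [ 327.81919942    7.93835503 1497.01964029]
wrist 365.3530251458746 [320.92993858 542.75077455 374.83420267]
{'clock': 0.1, 'joints': array([ 1.41161259e+00,  3.85474210e-01,  6.76577400e-03, -4.09359718e-04,
       -1.19403172e+00, -2.58613245e-01]), 'joint_vel': array([-5.08343646e-04, -2.28672287e-03,  4.05517893e-03,  7.62480906e-04,
       -2.08052952e-03,  7.69398139e-06]), 'joint_efforts': array([ 5.26293425e-04, -3.93318272e+01,  1.88930404e+01,  4.19804335e+00,
       -2.58259141e-03,  3.99735498e-06]), 'position': array([253.37504047, 570.79781428, 247.33933627]), 'ee_rot': array([ 9.78243805e-01, -2.07456207e-01, -1.41716621e-04,  9.80168633e-04]), 'contact_force': array([ 0.59040562,  0.14776757, -0.19927917]), 'wrist_torque': array([0.00211881, 0.02985822, 0.00376797]), 'grasp_force': 0.0, 'gripper_width': 85.12760995068676}
```

View pics/top0.png

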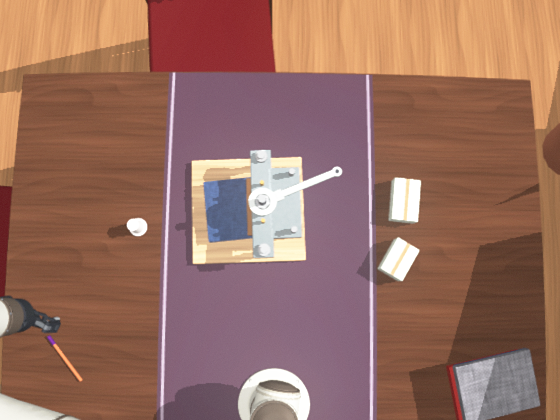

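View pics/scene0.png

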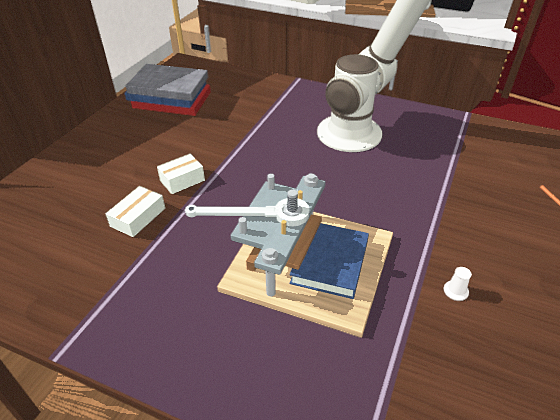

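Top view: the press is at about (263,201) with its loading side to the left (world +y). The book is at (226,210), and the handle end is at (337,171). The cartons at (405,200) and (399,259) and the spool at (137,227) are well clear.

Create meas.py:
```python
from h import *
im=cv2.imread("pics/top0.png");h=cv2.cvtColor(im,cv2.COLOR_BGR2HSV);H,S,V=[h[...,i].astype(int) for i in range(3)]
roi=np.zeros(H.shape,bool);roi[140:280,180:350]=1
def big(m,hull=True):
    m=(m&roi).astype(np.uint8);n,l,s,c=cv2.connectedComponentsWithStats(m)
    k=1+s[1:,4].argmax();return l==k
wood=(H>8)&(H<32)&(S>50)&(V>120)&roi
pts=np.argwhere(wood)[:,::-1]
W=ray("top",pts,20.);r=cv2.minAreaRect(W[:,:2].astype(np.float32));print("bed",r,len(pts));print(cv2.boxPoints(r).round(1).tolist())
blue=big((H>100)&(H<125)&(S>100)&(V<140))
W=ray("top",np.argwhere(blue)[:,::-1],52.);r=cv2.minAreaRect(W[:,:2].astype(np.float32));print("book",r,blue.sum());print(cv2.boxPoints(r).round(1).tolist())
hd=(S<40)&(V>190)&roi
v=im.copy();v[wood]=(0,255,0);v[blue]=(0,0,255);v[hd]=(255,0,255)
cv2.imwrite("pics/m0.png",cv2.resize(np.hstack([im[140:280,180:350],v[140:280,180:350]]),None,fx=2.35,fy=2.35,interpolation=cv2.INTER_NEAREST))
print("hub",ray("top",[(263,201),(337,171)],153))
```

```bash
python3 meas.py
```

```text
bed ((545.0206909179688, 80.7039566040039), (300.96826171875, 321.6365661621094), 2.503075361251831) 3940
[[387.70001220703125, 234.8000030517578], [401.70001220703125, -86.5], [702.4000244140625, -73.4000015258789], [688.2999877929688, 247.89999389648438]]Traceback (most recent call last):
  File "meas.py", line 10, in <module>
    blue=big((H>100)&(H<125)&(S>100)&(V<140))
  File "meas.py", line 6, in big
    k=1+s[1:,4].argmax();return l==k
        ~~~~~~~~~~~~~~^^
ValueError: attempt to get argmax of an empty sequence
```

```bash
sed -i 's/^blue=.*/print("px",h[225,225],h[190,225]);blue=big((H>100)\&(H<135)\&(S>90)\&(V<150))/' meas.py
```

Run:
```python
import cv2;h=cv2.cvtColor(cv2.imread("pics/top0.png"),cv2.COLOR_BGR2HSV);print(h[225,225],h[190,225],h[210,215],h[300,260])
```

```bash
python3 meas.py
```

```text
[111  83 129] [112  78 130] [111  78 125] [162  63 141]
bed ((545.0206909179688, 80.7039566040039), (300.96826171875, 321.6365661621094), 2.503075361251831) 3940
[[387.70001220703125, 234.8000030517578], [401.70001220703125, -86.5], [702.4000244140625, -73.4000015258789], [688.2999877929688, 247.89999389648438]]
px [111  83 129] [112  78 130]
book ((469.4833679199219, 162.29624938964844), (8.787721633911133, 21.124237060546875), 27.449434280395508) 18
[[460.70001220703125, 169.60000610351562], [470.5, 150.89999389648438], [478.29998779296875, 154.89999389648438], [468.5, 173.6999969482422]]
hub [[ 548.12210424   33.3856715   153.        ]
 [ 630.4629725  -160.40420669  153.        ]]
```

```bash
sed -i 's/(S>90)&(V<150)/(S>45)/' meas.py; python3 meas.py
```

```text
bed ((545.0206909179688, 80.7039566040039), (300.96826171875, 321.6365661621094), 2.503075361251831) 3940
[[387.70001220703125, 234.8000030517578], [401.70001220703125, -86.5], [702.4000244140625, -73.4000015258789], [688.2999877929688, 247.89999389648438]]
px [111  83 129] [112  78 130]
book ((540.2921752929688, 135.9393310546875), (169.99818420410156, 118.78551483154297), 6.769054412841797) 2399
[[448.8999938964844, 184.89999389648438], [462.8999938964844, 66.9000015258789], [631.7000122070312, 87.0], [617.7000122070312, 204.89999389648438]]
hub [[ 548.12210424   33.3856715   153.        ]
 [ 630.4629725  -160.40420669  153.        ]]
```

View pics/m0.png

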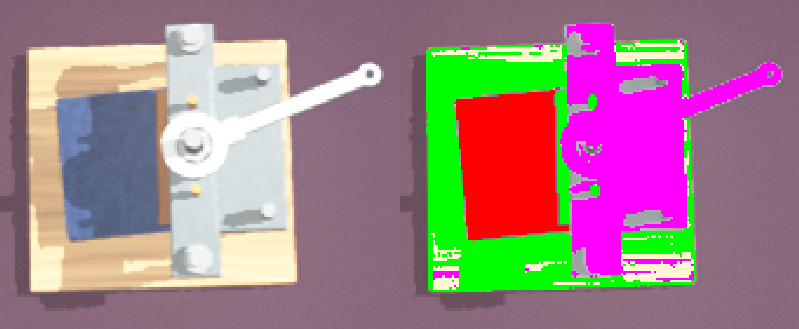

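Add to h.py:
```python
from scipy.spatial.transform import Rotation as Ro
O=np.array([546.96,35.75]);Y=0.0436
A=np.array([[np.cos(Y),-np.sin(Y)],[np.sin(Y),np.cos(Y)]])
def W(p): return np.r_[O+A@np.array(p[:2]),p[2]]   # press -> world
def P(w): return np.r_[(np.array(w[:2])-O)@A,w[2]]  # world -> press
def plan(p,yaw):
    "press-frame TCP target, tool-x yaw in press frame -> tool-axes shift, rotvec"
    s=arm.read_state();R=Ro.from_quat(s["ee_rot"]);t=W(p)
    T=Ro.from_euler("z",yaw+Y)*Ro.from_rotvec([np.pi,0,0])
    print("shift",R.inv().apply(t-s["position"]).round(1),"rot",(R.inv()*T).as_rotvec().round(3),"now",P(s["position"]).round(1))
```

```bash
python3 -c "
from h import *
plan([-4,190,110],0);plan([-4,190,45],0)"
```

```text
shift [397.3 201.2 137.8] rot [ 0.002  0.    -0.462] now [-270.   547.3  247.3]
shift [397.3 201.1 202.8] rot [ 0.002  0.    -0.462] now [-270.   547.3  247.3]
```

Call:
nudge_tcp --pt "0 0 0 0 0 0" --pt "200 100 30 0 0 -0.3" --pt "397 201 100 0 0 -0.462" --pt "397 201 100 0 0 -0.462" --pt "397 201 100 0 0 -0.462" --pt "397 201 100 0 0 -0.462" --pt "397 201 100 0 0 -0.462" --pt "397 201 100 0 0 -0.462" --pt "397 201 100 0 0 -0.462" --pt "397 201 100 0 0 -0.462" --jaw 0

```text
refused: segments[0]: [0, 0, 0, 0, 0, 0] is not of type 'object' (schema: type "object"). Nothing was moved.
```

I used the wrong layout. The manual says a list of objects, one for each row; once more.

Call:
nudge_tcp --segments '[{},{"d": [200,100,30],"rotvec": [0,0,-0.3]},{"d": [397,201,100],"rotvec": [0,0,-0.462]},{"d": [397,201,100],"rotvec": [0,0,-0.462]},{"d": [397,201,100],"rotvec": [0,0,-0.462]},{"d": [397,201,100],"rotvec": [0,0,-0.462]},{"d": [397,201,100],"rotvec": [0,0,-0.462]},{"d": [397,201,100],"rotvec": [0,0,-0.462]},{"d": [397,201,100],"rotvec": [0,0,-0.462]},{"d": [397,201,100],"rotvec": [0,0,-0.462]}]' --jaw 0

```text
clock: 1.1
position: [531.4, 230.2, 149.5]
ee_rot: [1.0, 0.022, 0.0, -0.0]
contact_force: [0.5, 1.8, 0.5]
gripper_width: 0.1
grasp_force: 0.0
```

Call:
nudge_tcp --segments '[{},{}]'

```text
clock: 1.3
position: [530.8, 230.6, 149.3]
ee_rot: [1.0, 0.021, -0.001, 0.0]
contact_force: [-1.0, 0.3, 0.5]
gripper_width: 0.0
grasp_force: 0.0
```

```bash
python3 -c "
from h import *
plan([-4,190,45],0);plan([-4,100,45],0)"
```

```text
shift [  3.7   5.3 104.3] rot [ 0.001  0.001 -0.002] now [ -7.6 195.4 149.3]
shift [  3.9  95.3 104.4] rot [ 0.001  0.001 -0.002] now [ -7.6 195.4 149.3]
```

Call:
nudge_tcp --segments '[{"d": [4,0,50]},{"d": [4,0,100]},{"d": [4,0,105]},{"d": [4,15,105]},{"d": [4,30,105]},{"d": [4,45,105]},{"d": [4,60,105]},{"d": [4,75,105]},{"d": [4,83,105]},{"d": [4,83,105]}]'

```text
clock: 2.3
position: [537.6, 147.2, 45.2]
ee_rot: [1.0, 0.021, -0.001, 0.0]
contact_force: [1.1, 0.0, -0.6]
gripper_width: 0.2
grasp_force: 0.0
```

```bash
python3 -c "
from h import *
plan([-4,100,45],0);cv2.imwrite('pics/t1.png',arm.get_image('top'))"
sed -e 's/top0/t1/;s/m0.png/m1.png/' meas.py > m1.py; python3 m1.py
```

```text
shift [ 0.5 11.7  0.2] rot [ 0.001  0.001 -0.002] now [ -4.5 111.7  45.2]
bed ((545.179443359375, 80.49714660644531), (300.6968078613281, 321.1673583984375), 2.5140299797058105) 5435
[[387.8999938964844, 234.3000030517578], [402.0, -86.5], [702.4000244140625, -73.30000305175781], [688.2999877929688, 247.5]]
px [ 16  90 190] [ 13  49 125]
book ((538.92626953125, 102.39697265625), (169.2204132080078, 55.6096076965332), 5.599486351013184) 773
[[452.0, 121.80000305175781], [457.3999938964844, 66.5], [625.7999877929688, 83.0], [620.4000244140625, 138.3000030517578]]
hub [[ 548.12210424   33.3856715   153.        ]
 [ 630.4629725  -160.40420669  153.        ]]
```

Call:
nudge_tcp --segments '[{"d": [0,2,0]},{"d": [0,4,0]},{"d": [0,6,0]},{"d": [0,8,0]},{"d": [0,8,0]}]'

```text
clock: 2.85
position: [538.2, 140.9, 44.7]
ee_rot: [1.0, 0.022, -0.0, 0.0]
contact_force: [1.1, 0.3, 0.3]
gripper_width: -0.1
grasp_force: 0.4
```

Call:
nudge_tcp --segments '[{"d": [0,1,0]},{"d": [0,2,0]},{"d": [0,2,0]}]'

```text
clock: 3.15
position: [538.5, 139.0, 44.9]
ee_rot: [1.0, 0.022, -0.0, 0.0]
contact_force: [-0.2, 0.9, -0.7]
gripper_width: -0.0
grasp_force: 0.6
```

Call:
nudge_tcp --segments '[{"d": [0,1,0]},{"d": [0,2,0]},{"d": [0,2,0]}]'

```text
clock: 3.45
position: [539.4, 137.6, 45.2]
ee_rot: [1.0, 0.022, 0.001, -0.0]
contact_force: [1.9, 4.0, -2.4]
gripper_width: -0.4
grasp_force: 1.6
```

```bash
python3 -c "
from h import *
plan([-4,100,45],0);cv2.imwrite('pics/t1.png',arm.get_image('top'))"
python3 m1.py
```

```text
shift [-0.9  2.1  0.2] rot [-0.001 -0.002  0.001] now [ -3.1 102.1  45.2]
bed ((545.107177734375, 80.58613586425781), (300.9364013671875, 321.19476318359375), 2.554797410964966) 5502
[[387.6000061035156, 234.3000030517578], [401.8999938964844, -86.5999984741211], [702.5999755859375, -73.0999984741211], [688.2999877929688, 247.6999969482422]]
px [ 15  89 190] [ 15  52 151]
book ((495.5179443359375, 93.66390228271484), (79.32621002197266, 47.65728759765625), 4.737717151641846) 376
[[454.0, 114.0999984741211], [458.0, 66.5999984741211], [537.0, 73.19999694824219], [533.0999755859375, 120.69999694824219]]
hub [[ 548.12210424   33.3856715   153.        ]
 [ 630.4629725  -160.40420669  153.        ]]
```

Call:
nudge_tcp --segments '[{"d": [0,-8,0]},{"d": [28,-12,0]},{"d": [58,-10,0]},{"d": [58,-6,0]},{"d": [58,-3,0]},{"d": [58,0,0]},{"d": [58,1,0]},{"d": [58,1,0]}]'

```text
clock: 4.3
position: [595.8, 138.5, 45.1]
ee_rot: [1.0, 0.022, -0.0, 0.0]
contact_force: [0.2, 0.7, -0.3]
gripper_width: 0.1
grasp_force: 0.2
```

Call:
nudge_tcp --segments '[{"d": [0,1,0]},{"d": [0,2,0]},{"d": [0,2,0]}]'

```text
clock: 4.6
position: [596.5, 136.9, 45.1]
ee_rot: [1.0, 0.022, -0.0, -0.0]
contact_force: [0.0, 2.7, -0.0]
gripper_width: -0.3
grasp_force: 1.3
```

Call:
nudge_tcp --segments '[{"d": [0,1,0]},{"d": [0,2,0]},{"d": [0,2,0]}]'

```text
clock: 4.9
position: [596.7, 136.8, 45.1]
ee_rot: [1.0, 0.022, 0.001, -0.001]
contact_force: [-2.7, 9.0, 1.5]
gripper_width: 0.1
grasp_force: 4.6
```

```bash
python3 -c "
from h import *
plan([-4,100,45],0);cv2.imwrite('pics/t1.png',arm.get_image('top'))"
python3 m1.py
```

```text
shift [-58.1  -1.3   0.1] rot [-0.003 -0.001  0.001] now [54.1 98.8 45.1]
bed ((544.0462646484375, 89.11190032958984), (380.69354248046875, 346.98651123046875), 0.21437038481235504) 5592
[[353.1000061035156, 261.8999938964844], [354.29998779296875, -85.0999984741211], [735.0, -83.69999694824219], [733.7000122070312, 263.29998779296875]]
px [ 16  90 188] [12 50 76]
book ((524.5243530273438, 93.69818878173828), (135.9214324951172, 47.369224548339844), 2.62772798538208) 615
[[455.5, 114.19999694824219], [457.70001220703125, 66.9000015258789], [593.5, 73.19999694824219], [591.2999877929688, 120.5]]
hub [[ 548.12210424   33.3856715   153.        ]
 [ 630.4629725  -160.40420669  153.        ]]
```

Call:
nudge_tcp --segments '[{"d": [0,-10,0]},{"d": [-40,-14,0]},{"d": [-80,-14,0]},{"d": [-115,-12,0]},{"d": [-115,-6,0]},{"d": [-115,-3,0]},{"d": [-115,-2,0]},{"d": [-115,-1,0]},{"d": [-115,0,0]},{"d": [-115,0,0]}]'

```text
clock: 5.95
position: [483.1, 131.7, 45.3]
ee_rot: [1.0, 0.022, 0.001, -0.001]
contact_force: [-5.8, 9.3, 2.4]
gripper_width: -0.1
grasp_force: 4.8
```

Call:
nudge_tcp --segments '[{"d": [0,1,0]},{"d": [0,2,0]},{"d": [0,2,0]}]'

```text
clock: 6.25
position: [483.2, 131.5, 45.3]
ee_rot: [1.0, 0.022, 0.001, -0.003]
contact_force: [-9.9, 17.0, 4.1]
gripper_width: 0.1
grasp_force: 9.0
```

```bash
python3 -c "
from h import *
plan([0,100,45],0)"
```

```text
shift [59.5 -1.6  0.5] rot [-0.005 -0.003 -0.   ] now [-59.5  98.5  45.3]
```

Call:
nudge_tcp --segments '[{"d": [0,-10,0]},{"d": [20,-40,0]},{"d": [40,-60,-50]},{"d": [60,-60,-100]},{"d": [60,-60,-150]},{"d": [60,-60,-200]},{"d": [60,-60,-200]}]' --jaw 60

```text
clock: 6.95
position: [543.2, 191.3, 252.1]
ee_rot: [1.0, 0.022, 0.006, -0.002]
contact_force: [-0.2, 0.4, 0.5]
gripper_width: 59.9
grasp_force: 0.0
```

```bash
python3 -c "
from h import *
cv2.imwrite('pics/t1.png',arm.get_image('top'));s=arm.get_image('scene');cv2.imwrite('pics/s1.png',s)
cv2.imwrite('pics/s1c.png',cv2.resize(s[160:300,200:400],None,fx=4,fy=4,interpolation=cv2.INTER_CUBIC))
plan([0,-170,260],-1.57)
"
python3 m1.py
```

```text
shift [ -0.6 324.9 -13.4] rot [-0.006 -0.002  1.57 ] now [  0.7 155.  247.5]
bed ((564.5491333007812, 97.31634521484375), (340.252685546875, 353.8558349609375), 2.341728448867798) 6230
[[387.29998779296875, 267.1000061035156], [401.79998779296875, -86.4000015258789], [741.7999877929688, -72.5], [727.2999877929688, 281.0]]
px [ 15  92 182] [ 16  91 194]
book ((540.6722412109375, 94.39337158203125), (168.22605895996094, 47.36689376831055), 2.5940048694610596) 766
[[455.6000061035156, 114.19999694824219], [457.70001220703125, 66.9000015258789], [625.7999877929688, 74.5], [623.5999755859375, 121.9000015258789]]
hub [[ 548.12210424   33.3856715   153.        ]
 [ 630.4629725  -160.40420669  153.        ]]
```

View pics/s1c.png

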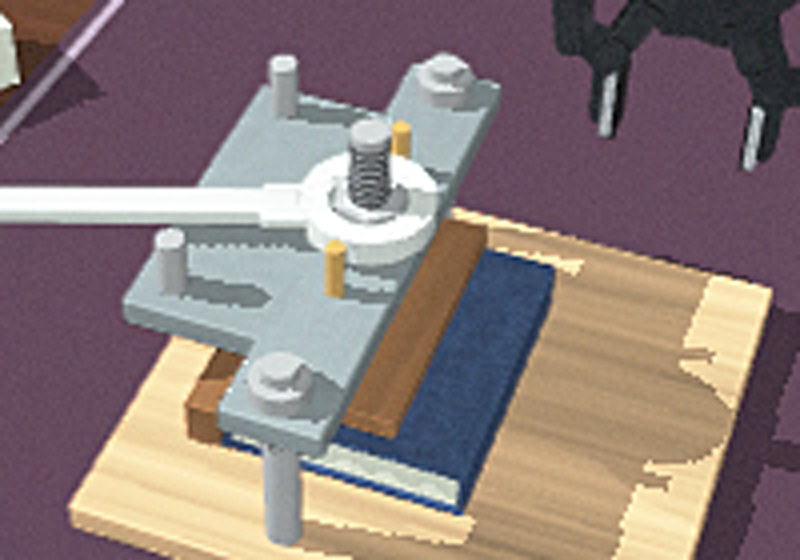

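Call:
nudge_tcp --segments '[{"d": [0,0,-12]},{"d": [60,314,-12],"rotvec": [0,0,1.21]},{"d": [60,314,-12],"rotvec": [0,0,1.21]},{"d": [60,314,-12],"rotvec": [0,0,1.21]},{"d": [60,314,-12],"rotvec": [0,0,1.21]},{"d": [60,314,-12],"rotvec": [0,0,1.21]},{"d": [60,314,-12],"rotvec": [0,0,1.21]},{"d": [60,314,-12],"rotvec": [0,0,1.21]},{"d": [60,314,-12],"rotvec": [0,0,1.21]},{"d": [60,314,-12],"rotvec": [0,0,1.21]}]' --jaw 50

```text
clock: 8.05
position: [612.5, -122.0, 254.7]
ee_rot: [0.834, -0.551, -0.002, 0.001]
contact_force: [-0.2, -0.0, -0.6]
gripper_width: 50.3
grasp_force: 0.0
```

Call:
nudge_tcp --segments '[{},{}]'

```text
clock: 8.25
position: [612.9, -120.3, 256.4]
ee_rot: [0.836, -0.549, -0.001, 0.0]
contact_force: [0.4, -0.1, -0.5]
gripper_width: 50.3
grasp_force: 0.0
```

```bash
python3 -c "
from h import *
w=-0.359
plan([-170*np.sin(w),-170*np.cos(w),148],-np.pi/2-w)
im=arm.get_image('wrist');c=cal('wrist')
cv2.imwrite('pics/w1.png',im);s=arm.get_image('scene');cv2.imwrite('pics/s2.png',s)
for r in(0,170,213): print(r,proj('wrist',W([-r*np.sin(w),-r*np.cos(w),153]),c))
"
```

```text
shift [  0.6  -0.6 108.4] rot [0.001 0.    0.005] now [  59.1 -158.8  256.4]
0 [[282.00506957 408.44165418]]
170 [[283.2593903  210.64836827]]
213 [[283.65256546 145.44630471]]
```

View pics/w1.png

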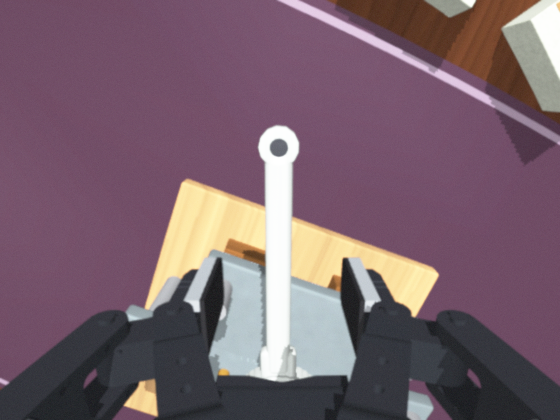

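Call:
nudge_tcp --segments '[{"d": [0,0,50]},{"d": [0,0,90]},{"d": [0,0,108]},{"d": [0,0,108]}]'

```text
clock: 8.75
position: [611.0, -120.2, 145.6]
ee_rot: [0.835, -0.55, -0.003, 0.002]
contact_force: [-1.4, -1.0, 0.2]
gripper_width: 50.2
grasp_force: 0.0
```

Call:
nudge_tcp --segments '[{},{},{}]' --jaw 22

```text
clock: 9.05
position: [614.1, -120.7, 150.9]
ee_rot: [0.835, -0.55, 0.001, -0.001]
contact_force: [-0.5, 0.7, 0.4]
gripper_width: 22.0
grasp_force: 0.0
```

Call:
nudge_tcp --segments '[{"d": [-1.2,-20.4,0],"rotvec": [0,0,-0.12]},{"d": [-4.9,-40.4,0],"rotvec": [0,0,-0.24]},{"d": [-5,-42,0],"rotvec": [0,0,-0.25]},{"d": [-5,-42,0],"rotvec": [0,0,-0.25]}]'

```text
clock: 9.45
position: [650.0, -99.5, 149.6]
ee_rot: [0.897, -0.442, 0.0, -0.0]
contact_force: [0.6, 0.3, 0.1]
gripper_width: 22.2
grasp_force: 0.0
```

```bash
python3 -c "
from h import *
w=-0.6
plan([-170*np.sin(w),-170*np.cos(w),148],-np.pi/2-w)"
```

```text
shift [-0.   1.3  1.6] rot [-0.001 -0.     0.01 ] now [  97.1 -139.6  149.6]
```

Call:
nudge_tcp --segments '[{"d": [-1.2,20.4,0],"rotvec": [0,0,0.12]},{"d": [-4.9,40.4,0],"rotvec": [0,0,0.24]},{"d": [-10.9,59.9,0],"rotvec": [0,0,0.36]},{"d": [-19.2,78.5,0],"rotvec": [0,0,0.48]},{"d": [-29.7,96,0],"rotvec": [0,0,0.6]},{"d": [-42.2,112.1,0],"rotvec": [0,0,0.72]},{"d": [-56.5,126.6,0],"rotvec": [0,0,0.84]},{"d": [-72.5,139.3,0],"rotvec": [0,0,0.96]},{"d": [-89.9,149.9,0],"rotvec": [0,0,1.08]},{"d": [-108.4,158.4,0],"rotvec": [0,0,1.2]}]'

```text
clock: 10.45
position: [458.4, -110.5, 150.1]
ee_rot: [-0.488, 0.873, -0.001, 0.002]
contact_force: [4.3, 0.9, -0.1]
gripper_width: 22.1
grasp_force: 1.4
```

Call:
nudge_tcp --segments '[{},{"d": [-1,3.4,0],"rotvec": [0,0,0.02]},{"d": [-1,3.4,0],"rotvec": [0,0,0.02]}]'

```text
clock: 10.75
position: [456.9, -108.5, 149.9]
ee_rot: [-0.482, 0.876, -0.001, 0.001]
contact_force: [2.0, -2.0, 1.8]
gripper_width: 21.8
grasp_force: 1.5
```

```bash
python3 -c "
from h import *
w=0.6
plan([-170*np.sin(w),-170*np.cos(w),148],-np.pi/2-w)
cv2.imwrite('pics/s3.png',arm.get_image('scene'));cv2.imwrite('pics/t3.png',arm.get_image('top'))
a=[cv2.imread(f'pics/{n}.png')[180:240,270:320] for n in('s2','s3')]
cv2.imwrite('pics/c3.png',cv2.resize(np.hstack(a),None,fx=8,fy=8,interpolation=cv2.INTER_CUBIC))"
```

```text
shift [-0.  -0.3  1.9] rot [-0.003  0.    -0.007] now [ -96.3 -140.1  149.9]
```

View pics/c3.png

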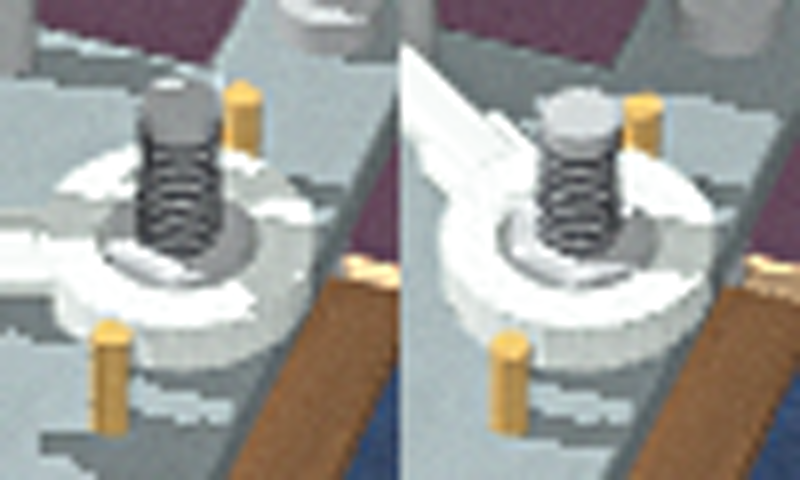

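Create pin.py:
```python
from h import *
import sys
def area(f,box):
    y0,y1,x0,x1=box;a=cv2.resize(cv2.imread(f)[y0:y1,x0:x1],None,fx=8,fy=8,interpolation=cv2.INTER_CUBIC)
    h=cv2.cvtColor(a,cv2.COLOR_BGR2HSV);m=(h[...,0]>14)&(h[...,0]<30)&(h[...,1]>110)
    r=np.flatnonzero(m.sum(1)>12);return r.min()/8,(r.max()-r.min())/8,m.sum()/64
def rod(f):
    a=cv2.cvtColor(cv2.imread(f)[185:200,289:296],cv2.COLOR_BGR2GRAY).mean(1);return a.round().astype(int).tolist()
for f in sys.argv[1:]:
    print(f,"front",np.round(area(f,(214,240,278,290)),2),"back",np.round(area(f,(185,202,296,306)),2))
p=proj("scene",[W([50,0,z]) for z in(150,154)]+[W([0,0,z]) for z in(200,196,180)]);print(p.round(2).tolist())
```

```bash
python3 pin.py pics/s1.png pics/s2.png pics/s3.png
```

```text
pics/s1.png front [ 6.5  13.25 50.38] back [ 5.75  7.62 29.22]
pics/s2.png front [ 6.5  13.38 50.27] back [ 5.75  7.75 29.38]
pics/s3.png front [ 7.88 12.   45.36] back [ 7.12  6.25 24.48]
[[283.33, 224.35], [283.34, 222.95], [292.18, 190.82], [292.15, 192.32], [292.04, 198.21]]
```

Call:
nudge_tcp --segments '[{"d": [-1.2,-20.4,0],"rotvec": [0,0,-0.12]},{"d": [-4.9,-40.4,0],"rotvec": [0,0,-0.24]},{"d": [-10.9,-59.9,0],"rotvec": [0,0,-0.36]},{"d": [-19.2,-78.5,0],"rotvec": [0,0,-0.48]},{"d": [-29.7,-96,0],"rotvec": [0,0,-0.6]},{"d": [-42.2,-112.1,0],"rotvec": [0,0,-0.72]},{"d": [-56.5,-126.6,0],"rotvec": [0,0,-0.84]},{"d": [-72.5,-139.3,0],"rotvec": [0,0,-0.96]},{"d": [-89.9,-149.9,0],"rotvec": [0,0,-1.08]},{"d": [-108.4,-158.4,0],"rotvec": [0,0,-1.2]}]'

```text
clock: 11.85
position: [647.4, -100.8, 147.5]
ee_rot: [0.893, -0.449, -0.002, 0.001]
contact_force: [-0.3, -0.6, 0.9]
gripper_width: 22.2
grasp_force: 0.2
```

Call:
nudge_tcp --segments '[{},{"d": [-1,-3.4,0],"rotvec": [0,0,-0.02]},{"d": [-1,-3.4,0],"rotvec": [0,0,-0.02]}]'

```text
clock: 12.15
position: [649.0, -98.0, 148.4]
ee_rot: [0.897, -0.442, -0.001, 0.0]
contact_force: [-0.2, 0.9, 1.2]
gripper_width: 22.0
grasp_force: 0.0
```

```bash
python3 -c "
from h import *
w=-0.6
plan([-170*np.sin(w),-170*np.cos(w),148],-np.pi/2-w)
cv2.imwrite('pics/s4.png',arm.get_image('scene'))"; python3 pin.py pics/s4.png
```

```text
shift [1.8 1.3 0.4] rot [0.001 0.001 0.011] now [  96.1 -138.1  148.4]
pics/s4.png front [ 7.88 12.   46.41] back [ 7.12  6.25 25.34]
[[283.33, 224.35], [283.34, 222.95], [292.18, 190.82], [292.15, 192.32], [292.04, 198.21]]
```

Pin height is unchanged, so the wrench slips back as it should. Next is stroke 2.

Call:
nudge_tcp --segments '[{"d": [-1.2,20.4,0],"rotvec": [0,0,0.12]},{"d": [-4.9,40.4,0],"rotvec": [0,0,0.24]},{"d": [-10.9,59.9,0],"rotvec": [0,0,0.36]},{"d": [-19.2,78.5,0],"rotvec": [0,0,0.48]},{"d": [-29.7,96,0],"rotvec": [0,0,0.6]},{"d": [-42.2,112.1,0],"rotvec": [0,0,0.72]},{"d": [-56.5,126.6,0],"rotvec": [0,0,0.84]},{"d": [-72.5,139.3,0],"rotvec": [0,0,0.96]},{"d": [-89.9,149.9,0],"rotvec": [0,0,1.08]},{"d": [-108.4,158.4,0],"rotvec": [0,0,1.2]}]'

```text
clock: 13.2
position: [458.3, -108.7, 149.8]
ee_rot: [-0.488, 0.873, -0.001, 0.002]
contact_force: [4.1, 0.4, 0.1]
gripper_width: 22.3
grasp_force: 1.5
```

Call:
nudge_tcp --segments '[{},{"d": [-1,3.4,0],"rotvec": [0,0,0.02]},{"d": [-1,3.4,0],"rotvec": [0,0,0.02]}]'

```text
clock: 13.5
position: [457.3, -107.5, 150.1]
ee_rot: [-0.483, 0.876, -0.002, 0.001]
contact_force: [3.1, -7.7, 3.3]
gripper_width: 21.9
grasp_force: 3.4
```

```bash
python3 -c "
from h import *
w=0.6
plan([-170*np.sin(w),-170*np.cos(w),148],-np.pi/2-w)
cv2.imwrite('pics/s5.png',arm.get_image('scene'))"; python3 pin.py pics/s5.png
```

```text
shift [ 1.  -0.4  2.1] rot [-0.004 -0.001 -0.006] now [ -95.8 -139.2  150.1]
pics/s5.png front [ 9.12 10.62 41.17] back [ 8.25  5.12 19.69]
[[283.33, 224.35], [283.34, 222.95], [292.18, 190.82], [292.15, 192.32], [292.04, 198.21]]
```

Call:
nudge_tcp --segments '[{"d": [-1.2,-20.4,0],"rotvec": [0,0,-0.12]},{"d": [-4.9,-40.4,0],"rotvec": [0,0,-0.24]},{"d": [-10.9,-59.9,0],"rotvec": [0,0,-0.36]},{"d": [-19.2,-78.5,0],"rotvec": [0,0,-0.48]},{"d": [-29.7,-96,0],"rotvec": [0,0,-0.6]},{"d": [-42.2,-112.1,0],"rotvec": [0,0,-0.72]},{"d": [-56.5,-126.6,0],"rotvec": [0,0,-0.84]},{"d": [-72.5,-139.3,0],"rotvec": [0,0,-0.96]},{"d": [-89.9,-149.9,0],"rotvec": [0,0,-1.08]},{"d": [-108.4,-158.4,0],"rotvec": [0,0,-1.2]}]'

```text
clock: 14.55
position: [647.4, -99.7, 147.9]
ee_rot: [0.894, -0.449, -0.002, 0.001]
contact_force: [-0.0, -0.1, -0.8]
gripper_width: 22.2
grasp_force: 0.2
```

Call:
nudge_tcp --segments '[{},{"d": [-1,-3.4,0],"rotvec": [0,0,-0.02]},{"d": [-1,-3.4,0],"rotvec": [0,0,-0.02]}]'

```text
clock: 14.85
position: [648.9, -96.6, 148.5]
ee_rot: [0.897, -0.442, -0.001, 0.0]
contact_force: [0.1, 0.4, -0.0]
gripper_width: 21.6
grasp_force: 0.0
```

```bash
python3 -c "
from h import *
w=-0.6
plan([-170*np.sin(w),-170*np.cos(w),148],-np.pi/2-w)
cv2.imwrite('pics/s6.png',arm.get_image('scene'))"; python3 pin.py pics/s6.png
```

```text
shift [2.9 2.2 0.5] rot [0.001 0.001 0.011] now [  96.1 -136.6  148.5]
pics/s6.png front [ 9.12 10.75 41.75] back [ 8.25  5.25 20.14]
[[283.33, 224.35], [283.34, 222.95], [292.18, 190.82], [292.15, 192.32], [292.04, 198.21]]
```

Call:
nudge_tcp --segments '[{"d": [2,21,0],"rotvec": [0,0,0.12]},{"d": [-2,42,0],"rotvec": [0,0,0.24]},{"d": [-8,62,0],"rotvec": [0,0,0.36]},{"d": [-16,80,0],"rotvec": [0,0,0.48]},{"d": [-26.5,98,0],"rotvec": [0,0,0.6]},{"d": [-39,114,0],"rotvec": [0,0,0.72]},{"d": [-53.5,128.5,0],"rotvec": [0,0,0.84]},{"d": [-69.5,141,0],"rotvec": [0,0,0.96]},{"d": [-87,152,0],"rotvec": [0,0,1.08]},{"d": [-105.4,160.4,0],"rotvec": [0,0,1.2]}]'

```text
clock: 15.9
position: [458.4, -110.7, 149.8]
ee_rot: [-0.488, 0.873, -0.001, 0.002]
contact_force: [3.7, 0.5, -0.6]
gripper_width: 22.0
grasp_force: 1.4
```

Call:
nudge_tcp --segments '[{},{"d": [-1,2,0],"rotvec": [0,0,0.01]},{"d": [-1,2,0],"rotvec": [0,0,0.01]}]'

```text
clock: 16.2
position: [457.7, -109.0, 149.5]
ee_rot: [-0.487, 0.873, -0.0, 0.0]
contact_force: [0.5, -1.2, 2.6]
gripper_width: 21.8
grasp_force: 0.9
```

```bash
python3 -c "
from h import *
w=0.6
plan([-170*np.sin(w),-170*np.cos(w),148],-np.pi/2-w)
cv2.imwrite('pics/s7.png',arm.get_image('scene'))"; python3 pin.py pics/s7.png
```

```text
shift [-0.   0.7  1.4] rot [-0.001  0.     0.003] now [ -95.4 -140.7  149.5]
pics/s7.png front [10.25  9.5  36.42] back [ 9.38  4.   14.78]
[[283.33, 224.35], [283.34, 222.95], [292.18, 190.82], [292.15, 192.32], [292.04, 198.21]]
```

Call:
nudge_tcp --segments '[{"d": [-1.2,-20.4,0],"rotvec": [0,0,-0.12]},{"d": [-4.9,-40.4,0],"rotvec": [0,0,-0.24]},{"d": [-10.9,-59.9,0],"rotvec": [0,0,-0.36]},{"d": [-19.2,-78.5,0],"rotvec": [0,0,-0.48]},{"d": [-29.7,-96,0],"rotvec": [0,0,-0.6]},{"d": [-42.2,-112.1,0],"rotvec": [0,0,-0.72]},{"d": [-56.5,-126.6,0],"rotvec": [0,0,-0.84]},{"d": [-72.5,-139.3,0],"rotvec": [0,0,-0.96]},{"d": [-89.9,-149.9,0],"rotvec": [0,0,-1.08]},{"d": [-108.4,-158.4,0],"rotvec": [0,0,-1.2]}]'

```text
clock: 17.25
position: [648.9, -100.1, 147.5]
ee_rot: [0.896, -0.445, -0.002, 0.001]
contact_force: [0.1, -0.5, -0.2]
gripper_width: 22.3
grasp_force: 0.2
```

Call:
nudge_tcp --segments '[{},{"d": [-1,-3.4,0],"rotvec": [0,0,-0.02]},{"d": [-1,-3.4,0],"rotvec": [0,0,-0.02]}]'

```text
clock: 17.55
position: [650.3, -97.1, 148.4]
ee_rot: [0.899, -0.438, -0.001, 0.0]
contact_force: [-0.3, 0.5, 0.0]
gripper_width: 21.6
grasp_force: 0.0
```

```bash
python3 -c "
from h import *
w=-0.6
plan([-170*np.sin(w),-170*np.cos(w),148],-np.pi/2-w)
cv2.imwrite('pics/s8.png',arm.get_image('scene'))
a=[cv2.imread(f'pics/{n}.png')[180:250,265:325] for n in('s2','s4','s6','s8')]
cv2.imwrite('pics/c8.png',cv2.resize(np.vstack([np.hstack(a[:2]),np.hstack(a[2:])]),None,fx=4.2,fy=4.2,interpolation=cv2.INTER_CUBIC))"; python3 pin.py pics/s8.png
```

```text
shift [1.7 2.9 0.4] rot [0.001 0.001 0.021] now [  97.4 -137.3  148.4]
pics/s8.png front [10.25  9.62 37.45] back [ 9.38  4.12 15.42]
[[283.33, 224.35], [283.34, 222.95], [292.18, 190.82], [292.15, 192.32], [292.04, 198.21]]
```

View pics/c8.png

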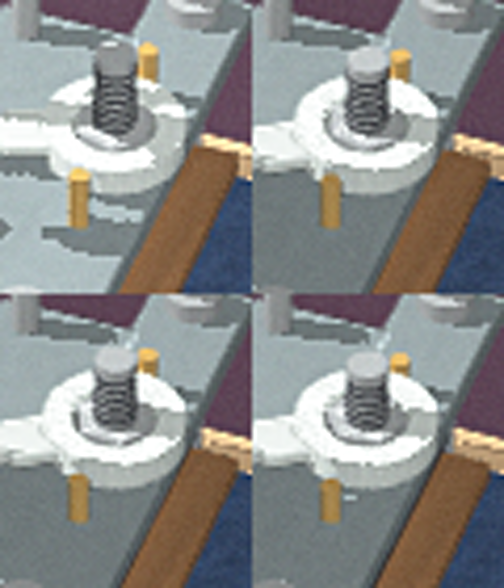

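Call:
nudge_tcp --segments '[{"d": [1,22,0],"rotvec": [0,0,0.12]},{"d": [-3,43,0],"rotvec": [0,0,0.24]},{"d": [-9,62.5,0],"rotvec": [0,0,0.36]},{"d": [-17,81,0],"rotvec": [0,0,0.48]},{"d": [-27.5,99,0],"rotvec": [0,0,0.6]},{"d": [-40,115,0],"rotvec": [0,0,0.72]},{"d": [-54.5,129.5,0],"rotvec": [0,0,0.84]},{"d": [-70.5,142,0],"rotvec": [0,0,0.96]},{"d": [-88,153,0],"rotvec": [0,0,1.08]},{"d": [-106.4,161.4,0],"rotvec": [0,0,1.2]}]'

```text
clock: 18.6
position: [458.7, -113.1, 149.9]
ee_rot: [-0.493, 0.87, -0.001, 0.002]
contact_force: [3.9, 0.4, -0.1]
gripper_width: 22.1
grasp_force: 1.6
```

Call:
nudge_tcp --segments '[{},{"d": [-1,3.4,0],"rotvec": [0,0,0.02]},{"d": [-1,3.4,0],"rotvec": [0,0,0.02]}]'

```text
clock: 18.9
position: [456.6, -110.8, 149.5]
ee_rot: [-0.487, 0.874, -0.001, 0.001]
contact_force: [2.3, -1.9, 0.8]
gripper_width: 22.3
grasp_force: 1.1
```

```bash
python3 -c "
from h import *
w=0.6
plan([-170*np.sin(w),-170*np.cos(w),148],-np.pi/2-w)
cv2.imwrite('pics/s9.png',arm.get_image('scene'))"; python3 pin.py pics/s9.png
```

```text
shift [-2.1  0.7  1.5] rot [-0.002  0.     0.002] now [ -96.6 -142.4  149.5]
pics/s9.png front [10.25  9.5  36.23] back [ 9.5   3.88 14.3 ]
[[283.33, 224.35], [283.34, 222.95], [292.18, 190.82], [292.15, 192.32], [292.04, 198.21]]
```

Call:
nudge_tcp --segments '[{"d": [-1.2,-20.4,0],"rotvec": [0,0,-0.12]},{"d": [-4.9,-40.4,0],"rotvec": [0,0,-0.24]},{"d": [-10.9,-59.9,0],"rotvec": [0,0,-0.36]},{"d": [-19.2,-78.5,0],"rotvec": [0,0,-0.48]},{"d": [-29.7,-96,0],"rotvec": [0,0,-0.6]},{"d": [-42.2,-112.1,0],"rotvec": [0,0,-0.72]},{"d": [-56.5,-126.6,0],"rotvec": [0,0,-0.84]},{"d": [-72.5,-139.3,0],"rotvec": [0,0,-0.96]},{"d": [-89.9,-149.9,0],"rotvec": [0,0,-1.08]},{"d": [-108.4,-158.4,0],"rotvec": [0,0,-1.2]}]'

```text
clock: 19.95
position: [647.7, -101.8, 147.5]
ee_rot: [0.896, -0.444, -0.002, 0.001]
contact_force: [-0.2, -0.6, 0.6]
gripper_width: 22.1
grasp_force: 0.2
```

Call:
nudge_tcp --segments '[{},{"d": [-1,-3.4,0],"rotvec": [0,0,-0.02]},{"d": [-1,-3.4,0],"rotvec": [0,0,-0.02]}]'

```text
clock: 20.25
position: [649.0, -98.9, 148.3]
ee_rot: [0.899, -0.438, -0.001, 0.0]
contact_force: [-1.2, -0.6, 0.2]
gripper_width: 22.2
grasp_force: 0.0
```

```bash
python3 -c "
from h import *
w=-0.6
plan([-170*np.sin(w),-170*np.cos(w),148],-np.pi/2-w)
cv2.imwrite('pics/s10.png',arm.get_image('scene'))
for n in(2,4,6,8,10):
  a=cv2.cvtColor(cv2.imread(f'pics/s{n}.png'),cv2.COLOR_BGR2GRAY);print(n,a[186:206,291:294].mean(1).round().astype(int).tolist())"; python3 pin.py pics/s10.png
```

```text
shift [1.1 0.9 0.3] rot [0.001 0.001 0.021] now [  96.1 -138.9  148.3]
2 [79, 103, 186, 161, 199, 141, 147, 150, 149, 151, 152, 151, 103, 107, 100, 121, 85, 140, 60, 154]
4 [73, 92, 174, 135, 137, 205, 204, 205, 202, 204, 207, 164, 139, 145, 58, 134, 72, 126, 77, 94]
6 [75, 92, 174, 135, 134, 153, 187, 205, 202, 201, 203, 206, 188, 132, 142, 79, 128, 73, 132, 66]
8 [75, 97, 175, 135, 134, 152, 169, 178, 205, 201, 202, 204, 205, 202, 134, 141, 98, 98, 93, 125]
10 [73, 93, 175, 138, 135, 154, 172, 167, 176, 203, 202, 204, 201, 205, 209, 150, 138, 116, 76, 104]
pics/s10.png front [10.25  9.62 37.44] back [ 9.5   4.   15.08]
[[283.33, 224.35], [283.34, 222.95], [292.18, 190.82], [292.15, 192.32], [292.04, 198.21]]
```

Pins held still through stroke 4 while the rod kept sinking, so the pad touched at about the end of stroke 3. One more full stroke makes two.

Call:
nudge_tcp --segments '[{"d": [0,21,0],"rotvec": [0,0,0.12]},{"d": [-4,42,0],"rotvec": [0,0,0.24]},{"d": [-10,61,0],"rotvec": [0,0,0.36]},{"d": [-18,79.5,0],"rotvec": [0,0,0.48]},{"d": [-28.5,97,0],"rotvec": [0,0,0.6]},{"d": [-41,113,0],"rotvec": [0,0,0.72]},{"d": [-55.5,127.5,0],"rotvec": [0,0,0.84]},{"d": [-71.5,140,0],"rotvec": [0,0,0.96]},{"d": [-89,151,0],"rotvec": [0,0,1.08]},{"d": [-107.4,159.5,0],"rotvec": [0,0,1.2]}]'

```text
clock: 21.3
position: [458.5, -112.9, 149.9]
ee_rot: [-0.493, 0.87, -0.001, 0.002]
contact_force: [3.7, 0.9, 0.2]
gripper_width: 22.3
grasp_force: 1.7
```

Call:
nudge_tcp --segments '[{},{"d": [-1,3.4,0],"rotvec": [0,0,0.02]},{"d": [-1,3.4,0],"rotvec": [0,0,0.02]}]'

```text
clock: 21.6
position: [456.3, -110.6, 149.6]
ee_rot: [-0.487, 0.874, -0.001, 0.001]
contact_force: [1.0, -2.7, 1.1]
gripper_width: 21.9
grasp_force: 1.2
```

Call:
nudge_tcp --segments '[{"d": [0,-2,0]},{"d": [0,-2,0]},{"d": [0,-2,0]},{"d": [0,-2,0]}]' --jaw 50

```text
clock: 22.0
position: [456.9, -111.2, 148.6]
ee_rot: [-0.486, 0.874, 0.0, -0.001]
contact_force: [-0.6, 1.1, 0.1]
gripper_width: 50.3
grasp_force: 0.0
```

Call:
nudge_tcp --segments '[{"d": [0,-2,-30]},{"d": [0,-2,-70]},{"d": [0,-2,-110]},{"d": [40,0,-130]},{"d": [80,0,-130]},{"d": [120,0,-130]},{"d": [120,0,-130]}]'

```text
clock: 22.7
position: [391.5, -215.3, 279.0]
ee_rot: [-0.484, 0.875, 0.0, -0.0]
contact_force: [-0.1, -0.1, -0.3]
gripper_width: 50.1
grasp_force: 0.0
```

```bash
python3 -c "
from h import *
cv2.imwrite('pics/s11.png',arm.get_image('scene'));im=arm.get_image('top');cv2.imwrite('pics/t1.png',im)
for n in(8,10,11):
  a=cv2.cvtColor(cv2.imread(f'pics/s{n}.png'),cv2.COLOR_BGR2GRAY);print(n,a[186:206,291:294].mean(1).round().astype(int).tolist())
cv2.imwrite('pics/f.png',cv2.imread('pics/s11.png'))
print(P(arm.read_state()['position']))"; python3 pin.py pics/s11.png; python3 m1.py
```

```text
8 [75, 97, 175, 135, 134, 152, 169, 178, 205, 201, 202, 204, 205, 202, 134, 141, 98, 98, 93, 125]
10 [73, 93, 175, 138, 135, 154, 172, 167, 176, 203, 202, 204, 201, 205, 209, 150, 138, 116, 76, 104]
11 [78, 102, 186, 144, 143, 163, 182, 177, 182, 195, 219, 216, 213, 215, 217, 218, 173, 146, 151, 64]
[-164.30897565 -242.4884709   278.90606641]
pics/s11.png front [10.25  9.62 36.55] back [ 9.5   4.   14.89]
[[283.33, 224.35], [283.34, 222.95], [292.18, 190.82], [292.15, 192.32], [292.04, 198.21]]
bed ((547.3482666015625, 29.719970703125), (300.7707824707031, 423.71038818359375), 2.50307559967041) 5929
[[387.8999938964844, 234.8000030517578], [406.3999938964844, -188.5], [706.7999877929688, -175.39999389648438], [688.2999877929688, 247.89999389648438]]
px [ 15  93 187] [ 15  94 201]
book ((540.67041015625, 94.43392181396484), (168.22605895996094, 47.28569793701172), 2.5940048694610596) 773
[[455.6000061035156, 114.19999694824219], [457.70001220703125, 67.0], [625.7999877929688, 74.5999984741211], [623.5999755859375, 121.9000015258789]]
hub [[ 548.12210424   33.3856715   153.        ]
 [ 630.4629725  -160.40420669  153.        ]]
```

View pics/f.png

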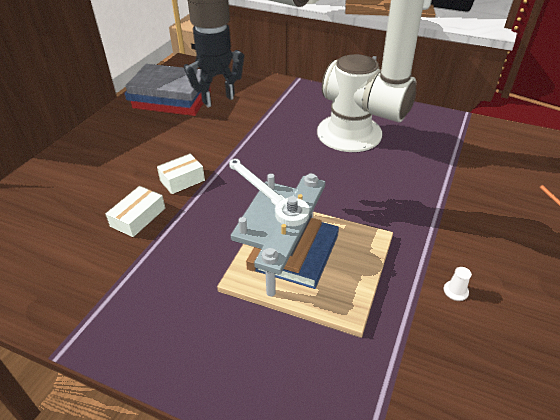

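The scene shows the book home and square under the pad at (320,250). The pins haven't moved since stroke 3, and the rod has sunk two more strokes since then. The gripper is clear, and the cartons and spool are where they started.

```bash
python3 -c "
from bench import arm
print(arm.job_done())"
```

```text
the job is handed in; nothing more can be done
None
```

I handed the job in at about 23 s: the book is square against both back stops and the pad is tightened about two full strokes past touch (roughly 8 mm of spring compression, estimated from the pictures). The robot is clear of everything, and the cartons and spool were not touched; I was not shown the judge's verdict.

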